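# Show a fresh casting's face to the inspection camera

### The job

Lift the long octagonal marble panel out of its mould by the rib on its back, and hold it face down over the bench camera: the middle of its face 100 mm in front of the lens on the lens's line of sight, the face square to that line (the camera leans, so lean the panel to match), and the panel's long side along the wide side of the camera body. Finish while holding it still there in the gripper, in the air. Do not touch the camera and leave the other casting and everything else on the bench where it is.

Things in the scene. Friction and masses are not known exactly. Their poses are not given: they have to be found in the camera images.
- panel: the casting to show: marble plate, elongated octagon 100 (x) by 60 (y) by 14 mm (z), 14 mm cut corners; mid-back stands a grip rib 56 mm long (x), 20 mm thick (y), 28 mm high, so 42 mm in all; 0.2 to 0.4 kg. Origin: centre of the flat face, its underside in the mould; x along the length, z out of the back, towards the rib. Starts face down in panel_mould
- panel_mould: fixed octagonal mould block, marble with a red oxide top, 150 mm across flats, 26 mm high; open cavity 12 mm deep in the panel's outline with 1.5 mm play all round, so the panel must come straight up. Origin: centre of the underside; z up, x along the cavity's length. It stands on the left or in the middle of the bench
- tile_mould: the other fixed mould block, same outside size and look; its cavity is a regular octagon. Origin: centre of the underside
- tile: the other casting, to be left in tile_mould: a regular octagon 80 mm across flats, 14 mm thick, with a round boss 30 mm in diameter and 28 mm high instead of a rib. Origin: centre of the underside
- lens (a point): centre of the front glass of the bench camera, on the right of the bench on a fixed foot (100 by 125 mm), looking up. z: line of sight, out of the lens, leaning 0.1 to 0.45 rad from vertical, roughly towards the robot. y: wide side of the camera body (92 mm; narrow side, x, 56 mm), level. The barrel (50 mm diameter) ends here, about 120 mm above the bench. The head stays put unless pushed
- camera_stand: the bench camera's fixed foot, 100 (x) by 125 (y) by 12 mm, with two uprights 92 mm high at y = +-57 mm, between which the tilting head hangs (grey body 56 by 92 by 48 mm with a black barrel; level tilt axis along y, 75 mm above the bench, 50 mm behind the lens). Origin: centre of the underside; z up; the lens leans towards -x
- chisel: loose chisel, wooden handle 18 mm thick, 155 mm long along x, origin at its middle, underneath; between the two moulds
- rubbing_stone: loose grey rubbing stone 100 by 45 by 28 mm, origin under its centre
- glue_jar: loose jar, 54 mm diameter, 75 mm high, origin under its centre
- oxide_tin: loose tin, 64 mm diameter, 85 mm high, origin under its centre
- mallet: loose wooden mallet 240 mm long, lying at the left
- chip_bowl: loose white bowl, 90 mm diameter, 40 mm high, origin under its centre
- offcut: loose marble offcut, regular octagon 60 mm across, 16 mm thick, without rib or boss, origin under its centre
Mind the look-alikes: they are no part of the job. Leave any green or yellow look-alike of the panel_mould alone. What is shaped like the panel but yellow is not meant.

How it is judged:
By the outcome, as a careful person would: the job done as asked, in the order asked, and still so for the second after the job is handed in, while the arm keeps its last pose, push and grip.
It also fails if it takes over 35 s, if anything falls off the work surface, if the arm or the gripper's body presses on something with over 40 N, if the wrist force passes 120 N, or if a joint passes its speed limit or range.

### The arm

A 6-joint arm with a two-finger parallel gripper is mounted at the origin on the work surface. World frame = base frame: x ahead of the robot, y to its left, z up, the work surface at z = 0. Lengths are in m, angles in rad, forces in N, time in s.
With the tool pointing down it reaches from about 0.25 to 0.85 m from the base axis. Payload 12.5 kg.
Tool frame: the origin (TCP) lies between the finger pads; the fingertips stand ahead of it and the grasp point (between the pads) lies 6 mm ahead of it (manip.finger_overhang is the z of the fingertips in the tool frame, in m); z points along the fingers, y is the line along which they close (so a half turn about z gives the same grasp; the last joint's range is limited). The gripper opens to 93 mm and grips with 3 to 60 N. Pads are 15 mm wide; open, the fingers measure 128 mm over their backs; the gripper's body (75 mm by 188 mm) begins 65 mm behind the grasp point.
Start: joints at [1.161, 0.351, 1.652, -0, 1.139, -0.085], TCP at [0.175, 0.521, 0.244] pointing down, gripper open.
Joint ranges: [-2.75, 2.75], [-0.79, 2.1], [0.01, 2.65], [-1.57, 4.71], [0.07, 3.14], [-2.87, 2.87]. Speed limits (rad/s): [2.22, 2.22, 2.79, 3.14, 3.14, 3.14].

### API

Orientations are given as [roll, pitch, yaw] about the fixed x, y, z axes, in that order (R = Rz(yaw) Ry(pitch) Rx(roll)).
In Python, from cell import manip gives the robot as it stands.
- The arm moves only by the tool play_rows, never from a script. Its argument "targets" is a list that holds one entry, the list of rows, each a list of 7 numbers: the shift along the tool's x, y, z in m, then the turn, a rotation vector about the tool's x, y, z in rad, then the gripper's target within -1 to 1 (fully open at 1, half-way at 0, shut at -1). In form: [[[x, y, z, ax, ay, az, claw], ...]]. A call has 1 to 10 rows; each row is the pose to reach, as a shift and turn from the pose commanded when the call began, along the tool's axes at that moment; what a row does not reach only later rows make up. A row lasts 1/8 s, in which the tool goes at most 62.5 mm and 10.7 degrees, less where a joint would pass 70% of its speed; a pose out of reach is approached as far as the arm can. A call with a gripper value outside its range is refused whole. The fingers move at their own pace and stop on an object; "newtons" is the grip in N (left out, the last holds). Time passes only in rows, so rows that repeat a pose let the fingers close. It gives the time, the measured TCP pose, the force, the opening and the grip force at its end, in the units of the state.
- manip.sense(): the state, without advancing time (a new reading comes with each control period).
- manip.camera(name): name is "scene" or "top"; returns a dict with "frame" (420x560x3 uint8, red, green, blue), "intrinsics" (3x3 intrinsics, pixels), "k1" (the pictures are not rectified: a ray, as slopes to the right and down, at radius r is drawn at 1 + k1 r^2 times it, then the intrinsics apply), "eye" and "attitude" of the camera in the world. Camera axes: x right, y up, looking along -z (the intrinsics and any distortion apply to the point x, -y, -z); pixel columns grow to the right and rows downward; lengths in m; the calibration is good to about 2 mm. A picture is of the moment at which its call begins. There is no depth.
- manip.close_job(): hands the job in; it is judged then, once.
Trained networks look in the newest picture that a camera, given by its name, has taken for a name from the list of things; names that differ only in an ending like _2 or _b are one class to them, and where a whole thing is asked for, a point or a joint stands for the part that bears it (a point fixed in the world has none). Each returns a list of dicts, best first, with "score" (0 to 1); they miss things now and then, are a little off and sometimes report something else, mostly with a low value. They report only what shows in the picture. A call takes as long as a camera call. They do not tell look-alikes from the thing itself.
- manip.spot_in(camera, target): "location" ([x, y, z] in m, in world coordinates, good to about 4 mm: the middle of the surface that is visible of it).
- manip.cut_out(camera, target): "region" (420x560 bool, what is visible of it).
The state is a dict: "clock": time; "q": joint angles; "dq": joint speeds; "joint_efforts": joint torques, N m; "tool_pos": TCP position; "eef_rot": TCP orientation; "wrist_force": force on the tool from outside, world axes, zero at the start; "wrist_torque": the same for the moment, N m; "grip_width": finger opening in m; "finger_force": force on a finger pad.
Only numpy, scipy, OpenCV 4.12 (cv2) and the standard library are available. Lean on these libraries where they do the work, as an engineer would, in place of code of your own. Each camera call takes 0.05 s, during which the arm holds its last target. There are 200 camera calls.

## Working session

There is one attempt and no reset: what is moved stays moved. The work goes in short steps, Python scripts to look and compute and a tool call to move; the robot and the scene stay as the last step left them, time stands still between calls to the robot, and variables do not carry over. Pictures are saved under pics/ and viewed, at most 10 in all, crops included, and the job is handed in when it is done.

Besides the shell and the picture viewer there is one more tool, called as name(argument=value, ...), one argument or row to a line, values as JSON. play_rows: Moves the arm, as the interface text tells. Its arguments: {"type":"object","properties":{"targets":{"type":"array","items":{"type":"array","items":{"type":"array","items":{"type":"number"}}}},"newtons":{"type":"number"}},"required":["targets"]}

```bash
mkdir -p pics; cat > h.py <<'E'
import numpy as np, cv2
from cell import manip
from scipy.spatial.transform import Rotation as Ro
def rot(a):
    a=np.array(a)
    if a.shape==(3,3): return a
    if a.shape==(4,): return Ro.from_quat(a).as_matrix()
    return Ro.from_euler('xyz',a).as_matrix()
def proj(c,P):
    P=np.atleast_2d(P); R=rot(c['attitude']); p=(P-np.array(c['eye']))@R
    s=np.c_[p[:,0]/-p[:,2],-p[:,1]/-p[:,2]]; r2=(s**2).sum(1,keepdims=True)
    s=s*(1+c['k1']*r2); K=np.array(c['intrinsics']); return s@K[:2,:2].T+K[:2,2]
def ray(c,uv):
    K=np.array(c['intrinsics']); uv=np.atleast_2d(uv).astype(float)
    d=(uv-K[:2,2])@np.linalg.inv(K[:2,:2]).T; s=d.copy()
    for _ in range(30): s=d/(1+c['k1']*(s**2).sum(1,keepdims=True))
    return np.c_[s[:,0],-s[:,1],-np.ones(len(s))]@rot(c['attitude']).T
def onz(c,uv,z):
    r=ray(c,uv); e=np.array(c['eye']); return e+r*((z-e[2])/r[:,2])[:,None]
E
python3 - <<'E'
from h import *
for n in ('scene','top'):
    c=manip.camera(n); cv2.imwrite(f'pics/{n}1.png',c['frame'][:,:,::-1])
    print(n,{k:np.round(v,4).tolist() for k,v in c.items() if k!='frame'})
    for t in ('panel','panel_mould','tile_mould','tile','lens','camera_stand'):
        print(t,[(np.round(d['location'],3).tolist(),round(d['score'],2),proj(c,d['location']).round().tolist()) for d in manip.spot_in(n,t)])
print(manip.sense(), manip.finger_overhang)
E
```

```text
scene {'intrinsics': [[492.5169, 0.0, 275.9015], [0.0, 492.5169, 206.6347], [0.0, 0.0, 1.0]], 'k1': -0.0387, 'eye': [1.2092, 0.136, 1.2832], 'attitude': [0.5385, -0.0089, 1.7185]}
panel [([0.261, 0.362, 0.019], 0.73, [[387.0, 167.0]]), ([0.5, -0.395, 0.013], 0.7, [[133.0, 200.0]]), ([0.505, 0.034, 0.03], 0.59, [[273.0, 218.0]]), ([0.716, 0.092, 0.03], 0.55, [[282.0, 287.0]])]
panel_mould [([0.37, -0.28, 0.026], 0.79, [[180.0, 168.0]]), ([0.289, 0.193, 0.023], 0.7, [[333.0, 166.0]]), ([0.507, 0.043, 0.024], 0.58, [[276.0, 220.0]])]
tile_mould [([0.54, 0.264, 0.025], 0.84, [[350.0, 239.0]])]
tile [([0.375, -0.125, 0.018], 0.74, [[229.0, 176.0]]), ([0.53, 0.272, 0.028], 0.62, [[354.0, 236.0]])]
lens [([0.565, -0.221, 0.1], 0.95, [[179.0, 211.0]]), ([0.568, -0.221, 0.079], 0.74, [[180.0, 216.0]]), ([0.511, 0.04, 0.022], 0.7, [[275.0, 221.0]])]
camera_stand [([0.566, -0.219, 0.077], 0.58, [[181.0, 216.0]])]
top {'intrinsics': [[381.7243, 0.0, 279.2814], [0.0, 381.7243, 206.5631], [0.0, 0.0, 1.0]], 'k1': -0.0078, 'eye': [0.3183, 0.0543, 1.0595], 'attitude': [0.1671, 0.0039, -1.5887]}
panel
[... 536 characters left out ...]
 186.0]])]
{'clock': 0.7, 'q': array([ 1.16144798e+00,  3.50682720e-01,  1.65180833e+00,  5.85006882e-05,
        1.13913683e+00, -8.45564616e-02]), 'dq': array([-0.00051416, -0.00083801,  0.00116185,  0.00014395,  0.00061615,
       -0.00237428]), 'joint_efforts': array([-1.75507816e-04, -4.97156918e+01, -2.85454148e+01,  6.99177710e-02,
        2.20712781e-02, -7.56494643e-06]), 'tool_pos': array([0.17544133, 0.52124074, 0.24363886]), 'eef_rot': array([-3.14156204e+00, -5.59187231e-05,  2.81677630e+00]), 'wrist_force': array([ 0.56147852,  0.15324729, -0.7107724 ]), 'wrist_torque': array([-0.01930193, -0.02499174,  0.00175365]), 'finger_force': 0.0, 'grip_width': 0.09293689918395083} 0.025
```

View images.

View pics/scene1.png

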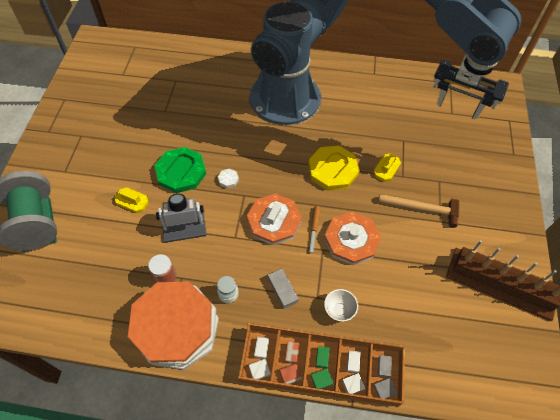

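View pics/top1.png

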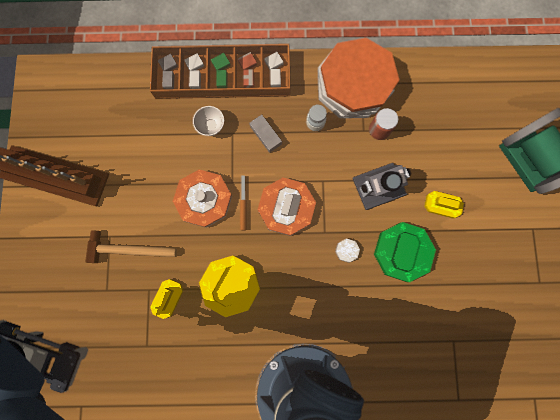

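```bash
python3 - <<'E'
import cv2,numpy as np
a=cv2.imread('pics/top1.png');b=cv2.imread('pics/scene1.png')
f=lambda i,u,v:cv2.resize(i[v-37:v+38,u-50:u+50],(400,300),interpolation=cv2.INTER_CUBIC)
cv2.imwrite('pics/crop1.png',np.vstack([np.hstack([f(a,287,206),f(b,273,217)]),np.hstack([f(a,385,185),f(b,181,213)])]))
E
```

```text
(no output)
```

View pics/crop1.png

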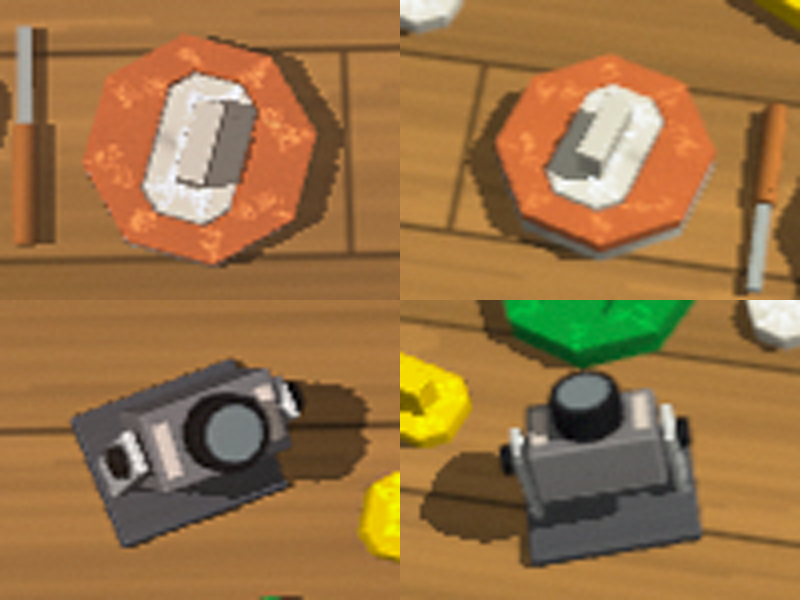

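Red-topped mould with a rib at top (287,206) / scene (273,217) holds the white elongated panel → the one meant. The red mould at top (202,198) has a round boss (tile); the yellow (228,286) and green (405,252) moulds and the yellow panels at (168,297), (441,205) are look-alikes. The camera sits at top (385,185), with the glass at about (392,181).

```bash
cat > fit.py <<'E'
from h import *
from scipy.optimize import minimize, least_squares
C={n:None for n in('top','scene')}
for n in C: C[n]=manip.camera(n)
def Rz(a): return Ro.from_euler('z',a).as_matrix()
O=np.array([[51.5,-17.5],[51.5,17.5],[37.5,31.5],[-37.5,31.5],[-51.5,17.5],[-51.5,-17.5],[-37.5,-31.5],[37.5,-31.5]])/1e3
cav=np.c_[O,np.full(8,.027)]; rib=np.array([[x,y,z] for x in(-.028,.028) for y in(-.01,.01) for z in(.028,.056)])
S=6
M={}
for n,(u,v) in dict(top=(287,206),scene=(273,217)).items():
    f=C[n]['frame'][v-37:v+38,u-50:u+50].astype(np.uint8)
    f=cv2.resize(f,None,fx=S,fy=S,interpolation=cv2.INTER_CUBIC)
    hsv=cv2.cvtColor(f,cv2.COLOR_RGB2HSV); m=(hsv[:,:,1]<85).astype(np.uint8)
    k,l,st,ce=cv2.connectedComponentsWithStats(m); i=l[37*S-30:37*S+30,50*S-30:50*S+30]; i=np.bincount(i[i>0]).argmax()
    M[n]=((l==i).astype(np.uint8),u-50,v-37); print(n,st[i])
def ren(n,p):
    m=np.zeros_like(M[n][0])
    for P in (cav,rib):
        q=(proj(C[n],P@Rz(p[2]).T+[p[0],p[1],0])-[M[n][1],M[n][2]]+.5)*S
        cv2.fillConvexPoly(m,cv2.convexHull(np.round(q).astype(np.int32)),1)
    return m
def iou(n,p): a=ren(n,p);b=M[n][0]; return (a&b).sum()/(a|b).sum()
for ns in (('top',),('scene',),('top','scene')):
    best=min((minimize(lambda p:-sum(iou(n,p*[1,1,10]) for n in ns),[.49,.035,y/10],method='Nelder-Mead',options=dict(initial_simplex=[[.49,.035,y/10],[.5,.035,y/10],[.49,.045,y/10],[.49,.035,y/10+.03]])) for y in(0,.4,-.4)),key=lambda r:r.fun)
    print(ns,best.x*[1,1,10],[iou(n,best.x*[1,1,10]) for n in C])
pp=best.x*[1,1,10]
# camera: x,y,yaw,tilt
foot=np.array([[-50,-62.5,12],[-50,62.5,12],[50,62.5,12],[50,-62.5,12]])/1e3
ob=dict(top=np.array([[73,117],[125,245],[290,185],[235,60]])/4+[335,148], scene=np.array([[125,265],[300,238]])/4+[131,176])
gl={}
for n,(u,v,z) in dict(top=(227,133,(335,148)),scene=(183,92,(131,176))).items():
    u,v=u/4+z[0],v/4+z[1]; r=9
    f=C[n]['frame'].astype(int); yy,xx=np.mgrid[:420,:560]
    m=((xx-u)**2+(yy-v)**2<r*r)&(f[:,:,2]>85)&(f[:,:,2]>=f[:,:,0]+8)
    k,l=cv2.connectedComponents(m.astype(np.uint8)); i=l[int(v),int(u)]
    gl[n]=np.array([xx[l==i].mean(),yy[l==i].mean()]); print('glass',n,(u,v),gl[n],(l==i).sum())
# triangulate lens
A=[];b=[]
for n in C:
    d=ray(C[n],gl[n])[0]; d/=np.linalg.norm(d); Pm=np.eye(3)-np.outer(d,d); A.append(Pm); b.append(Pm@C[n]['eye'])
L=np.linalg.lstsq(np.vstack(A),np.hstack(b),rcond=None)[0]; print('lens tri',L)
print('foot top',onz(C['top'],ob['top'],.012)); print('foot scene',onz(C['scene'],ob['scene'],.012))
def lens(p): return np.array([p[0],p[1],.075])+Rz(p[2])@[-.05*np.sin(p[3]),0,.05*np.cos(p[3])]
def res(p):
    w=foot@Rz(p[2]).T+[p[0],p[1],0]
    def near(n,o): q=proj(C[n],w); return np.concatenate([q[np.argmin(((q-t)**2).sum(1))]-t for t in o])
    return np.concatenate([near('top',ob['top']),near('scene',ob['scene'])]+[2*(proj(C[n],lens(p))[0]-gl[n]) for n in C])
for y in (-.4,.4):
    r=least_squares(res,[.55,-.215,y,.25]); print(r.x,r.cost,r.fun.round(1),lens(r.x))
E
python3 fit.py
```

```text
top [  212   109   172   228 27484]
scene [  219   127   176   188 21210]
('top',) [ 0.49589978  0.035766   -0.29891942] [np.float64(0.9512566641279513), np.float64(0.9321898329185923)]
('scene',) [ 0.49839423  0.03499111 -0.28851883] [np.float64(0.9106490872210954), np.float64(0.952785265049416)]
('top', 'scene') [ 0.49676665  0.03560709 -0.27764359] [np.float64(0.9459954391541704), np.float64(0.9495579589821838)]
glass top (391.75, 181.25) [279.48427082 209.50372074] 235168
glass scene (176.75, 199.0) [279.52588872 209.50274091] 235141
lens tri [0.48213925 0.05225999 0.04222587]
foot top [[ 0.5749422  -0.154735    0.012     ]
 [ 0.48299217 -0.18625035  0.012     ]
 [ 0.52330388 -0.3039892   0.012     ]
 [ 0.61430485 -0.2716841   0.012     ]]
foot scene [[ 0.62458235 -0.27066224  0.012     ]
 [ 0.58389798 -0.15077073  0.012     ]]
[ 0.54158937 -0.04809121 -0.748755    1.6826402 ] 8661.65560658573 [ -8.9  13.8 -21.9 -18.2 -63.1  -3.2 -49.4  28.1  54.9 -20.1  11.2 -13.3
  51.9 -21.7 -46.3  -1.9] [ 0.50519137 -0.01426751  0.06941946]
[ 0.54158906 -0.04809158 -0.74875603  1.68271345] 8661.65559791138 [ -8.9  13.8 -21.9 -18.2 -63.1  -3.2 -49.4  28.1  54.9 -20.1  11.2 -13.3
  51.9 -21.7 -46.3  -1.9] [ 0.50519139 -0.01426812  0.06941582]
```

```bash
python3 - <<'E'
import re
s=open('fit.py').read()
s=s.replace("m=((xx-u)**2+(yy-v)**2<r*r)&(f[:,:,2]>85)&(f[:,:,2]>=f[:,:,0]+8)","m=((xx-u)**2+(yy-v)**2<r*r)&(f[:,:,2]>f[:,:,0]+4)&(f[:,:,2]>70); u0,v0=int(u),int(v); print(f[v0,u0-12:u0+13].tolist())")
s=s.replace("i=l[int(v),int(u)]","i=l[round(v),round(u)]")
s=s.replace("near('scene',ob['scene'])","near('scene',ob['scene'],.012)").replace("def near(n,o): q=proj(C[n],w);","def near(n,o,dz=0): q=proj(C[n],w-[0,0,dz]);")
open('fit.py','w').write(s)
E
python3 fit.py | grep -v '^('
```

```text
top [  212   109   172   228 27499]
scene [  219   127   176   188 21205]
[[119, 112, 111], [87, 82, 82], [27, 26, 19], [30, 23, 20], [35, 30, 31], [38, 32, 32], [33, 28, 27], [74, 73, 73], [126, 130, 130], [122, 127, 127], [118, 124, 123], [120, 125, 125], [119, 125, 125], [119, 126, 125], [118, 125, 126], [119, 126, 126], [119, 126, 126], [116, 124, 123], [118, 125, 126], [120, 125, 127], [115, 120, 122], [81, 84, 85], [19, 14, 15], [75, 68, 64], [126, 114, 106]]
glass top (391.75, 181.25) [393.67669173 180.88721805] 133
[[175, 125, 63], [176, 126, 66], [176, 126, 64], [162, 117, 61], [114, 84, 45], [34, 37, 36], [88, 95, 94], [122, 132, 130], [122, 132, 131], [124, 134, 133], [124, 133, 132], [121, 131, 131], [121, 131, 129], [122, 133, 131], [123, 134, 134], [124, 133, 132], [121, 131, 130], [123, 132, 131], [102, 110, 108], [46, 48, 49], [27, 28, 28], [47, 43, 40], [98, 92, 86], [123, 117, 112], [123, 118, 112]]
glass scene (176.75, 199.0) [176.12941176 198.55294118] 85
lens tri [ 0.53698976 -0.23402848  0.1205653 ]
foot top [[ 0.5749422  -0.154735    0.012     ]
 [ 0.48299217 -0.18625035  0.012     ]
 [ 0.52330388 -0.3039892   0.012     ]
 [ 0.61430485 -0.2716841   0.012     ]]
foot scene [[ 0.62458235 -0.27066224  0.012     ]
 [ 0.58389798 -0.15077073  0.012     ]]
[ 0.54973406 -0.2292691   0.32574243  0.26908671] 2.1230880325217827 [-0.3 -0.7 -0.1  0.2  0.2  0.3  0.2 -1.   0.8 -0.5 -0.1 -0.3 -0.2 -0.6
 -0.3 -1. ] [ 0.53714052 -0.23352288  0.1232007 ]
[ 0.54973406 -0.2292691   0.32574243  0.26908671] 2.12308803252226 [-0.3 -0.7 -0.1  0.2  0.2  0.3  0.2 -1.   0.8 -0.5 -0.1 -0.3 -0.2 -0.6
 -0.3 -1. ] [ 0.53714052 -0.23352288  0.1232007 ]
```

```bash
cat >> h.py <<'E'
def go(p,R):
    s=manip.sense(); R0=rot(s['eef_rot']); print('t',s['clock'],s['tool_pos'].round(4),s['eef_rot'].round(3),'w',s['grip_width'],s['wrist_force'].round(1))
    print('shift',(R0.T@(np.array(p)-s['tool_pos'])).round(4),'turn',Ro.from_matrix(R0.T@R).as_rotvec().round(4))
def down(yaw): return Ro.from_euler('xyz',[np.pi,0,yaw]).as_matrix()
E
python3 -c "
from h import *
go([.497,.0355,.16],down(np.pi-.285))"
```

```text
t 0.9 [0.1755 0.5212 0.2436] [-3.142  0.     2.817] w 0.09294828812240966 [-0.1  0.   0.1]
shift [-0.4597 -0.3578  0.0836] turn [-0.      0.     -0.0398]
```

play_rows(
  targets=[
    [[-0.03, -0.023, 0, 0, 0, 0, 1], [-0.08, -0.062, 0, 0, 0, -0.01, 1], [-0.13, -0.1, 0, 0, 0, -0.02, 1], [-0.18, -0.14, 0, 0, 0, -0.03, 1], [-0.23, -0.18, 0.01, 0, 0, -0.04, 1], [-0.28, -0.218, 0.02, 0, 0, -0.04, 1], [-0.33, -0.257, 0.03, 0, 0, -0.04, 1], [-0.38, -0.296, 0.04, 0, 0, -0.04, 1], [-0.425, -0.33, 0.05, 0, 0, -0.04, 1], [-0.45, -0.35, 0.06, 0, 0, -0.04, 1]],
  ],
)

```text
clock: 2.15
tool_pos: [0.4915, 0.0435, 0.1834]
eef_rot: [3.142, 0.001, 2.855]
wrist_force: [0.0, 1.0, 0.5]
grip_width: 0.0932
finger_force: 0.0
```

```bash
python3 -c "
from h import *
go([.497,.0355,.08],down(np.pi-.285))"
```

```text
t 2.15 [0.4915 0.0435 0.1834] [3.142e+00 1.000e-03 2.855e+00] w 0.09323598371213208 [0.  1.  0.5]
shift [-0.0074 -0.0062  0.1034] turn [ 0.0001  0.0007 -0.0017]
```

play_rows(
  targets=[
    [[-0.004, -0.003, 0.03, 0, 0, 0, 0], [-0.007, -0.006, 0.07, 0, 0, 0, 0], [-0.007, -0.006, 0.1, 0, 0, 0, 0], [-0.007, -0.006, 0.118, 0, 0, 0, 0], [-0.007, -0.006, 0.125, 0, 0, 0, 0], [-0.007, -0.006, 0.125, 0, 0, 0, 0]],
  ],
)

```text
clock: 2.9
tool_pos: [0.4954, 0.0382, 0.0587]
eef_rot: [3.142, -0.0, 2.857]
wrist_force: [0.2, 0.4, -0.2]
grip_width: 0.0466
finger_force: 0.0
```

```bash
python3 - <<'E'
from h import *
go([.497,.0355,.058],down(np.pi-.285))
o=[]
for n,u,v in (('top',287,206),('scene',273,217)):
    c=manip.camera(n)['frame'][:,:,::-1]; o.append(cv2.resize(c[v-40:v+40,u-40:u+40],(400,400),interpolation=cv2.INTER_CUBIC))
cv2.imwrite('pics/grasp.png',np.hstack(o))
E
```

```text
t 2.9 [0.4954 0.0382 0.0587] [ 3.142 -0.     2.857] w 0.04655232513616934 [ 0.2  0.4 -0.2]
shift [-0.0023 -0.0022  0.0007] turn [ 0.     -0.0001  0.0002]
```

View pics/grasp.png

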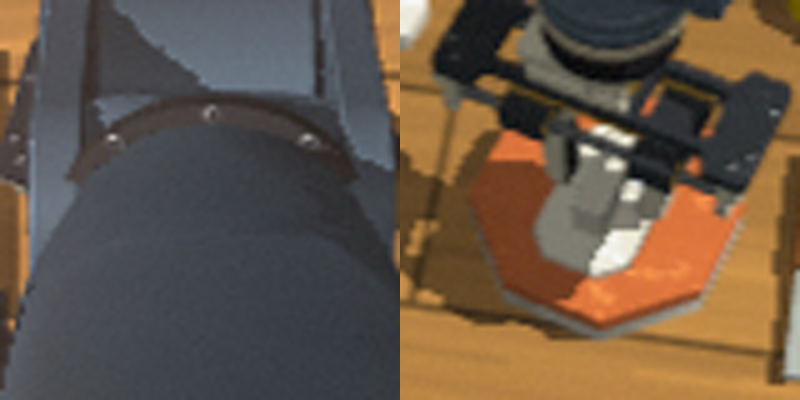

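The scene view shows the open fingers on both sides of the rib, clear of the plate. I'm closing gently.

play_rows(
  targets=[
    [[-0.002, -0.002, 0, 0, 0, 0, -0.3], [-0.002, -0.002, 0, 0, 0, 0, -1], [-0.002, -0.002, 0, 0, 0, 0, -1], [-0.002, -0.002, 0, 0, 0, 0, -1], [-0.002, -0.002, 0, 0, 0, 0, -1], [-0.002, -0.002, 0, 0, 0, 0, -1]],
  ],
  newtons=8,
)

```text
clock: 3.75
tool_pos: [0.4968, 0.0357, 0.0588]
eef_rot: [3.142, 0.0, 2.857]
wrist_force: [-1.4, -0.1, 5.1]
grip_width: 0.0198
finger_force: 8.0
```

```bash
python3 - <<'E'
from h import *
s=manip.sense(); R=rot(s['eef_rot']); print((R.T@s['wrist_force']).round(2),(R.T@s['wrist_torque']).round(3)); go([.497,.0355,.058],down(np.pi-.285))
E
```

```text
[ 1.35 -0.5  -5.09] [0.059 0.201 0.008]
t 3.75 [0.4968 0.0357 0.0588] [3.142 0.    2.857] w 0.01983782261411707 [-1.4 -0.1  5.1]
shift [-0.0003 -0.0001  0.0008] turn [0.     0.0003 0.0002]
```

play_rows(
  targets=[
    [[0, 0, 0, 0, 0, 0, -1], [0, 0, 0, 0, 0, 0, -1], [0, 0, -0.005, 0, 0, 0, -1], [0, 0, -0.012, 0, 0, 0, -1], [0, 0, -0.02, 0, 0, 0, -1], [0, 0, -0.035, 0, 0, 0, -1], [0, 0, -0.07, 0, 0, 0, -1], [0, 0, -0.12, 0, 0, 0, -1], [0, 0, -0.17, 0, 0, 0, -1], [0, 0, -0.2, 0, 0, 0, -1]],
  ],
  newtons=35,
)

```text
clock: 5.0
tool_pos: [0.4968, 0.0357, 0.2621]
eef_rot: [3.141, 0.003, 2.857]
wrist_force: [0.9, -0.6, -2.6]
grip_width: 0.0203
finger_force: 35.0
```

```bash
cat > pre.py <<'E'
from h import *
import sys
t,d=float(sys.argv[1]),float(sys.argv[2]); yaw=.326; L=np.array([.537,-.2335,.122]); h=.0448
n=Ro.from_euler('z',yaw).apply([-np.sin(t),0,np.cos(t)]); x=Ro.from_euler('z',yaw).apply([0,1,0])
R=np.c_[x,np.cross(-n,x),-n]
print('TCP goal',(L+(d+h)*n).round(4)); go(L+(d+h)*n,R)
E
python3 pre.py .27 .16
python3 - <<'E'
from h import *
# silhouette of barrel (dark + glass) around lens, both cameras, to check the tilt; overlay of model outlines
x,y,yaw=.54973,-.22927,.3257
Rz=Ro.from_euler('z',yaw).as_matrix()
import itertools
o=[]
for n,(u,v) in dict(top=(385,185),scene=(181,213)).items():
    c=manip.camera(n); 
    for t in (.19,.27,.35):
        f=cv2.resize(c['frame'][v-30:v+30,u-33:u+33,::-1],(264,240),interpolation=cv2.INTER_CUBIC).copy()
        f=np.ascontiguousarray(cv2.resize(f,(264,240)))
        H=Rz@Ro.from_euler('y',-t).as_matrix()
        W=lambda P:(proj(c,np.array(P)@H.T+[x,y,.075])-[u-33,v-30]+.5)*4-.5
        a=np.linspace(0,2*np.pi,40); 
        for z,col in((.05,(0,0,255)),(.024,(255,255,0))):
            cv2.polylines(f,[W(np.c_[.025*np.cos(a),.025*np.sin(a),a*0+z]).round().astype(int)],True,col,1)
        for z in(.024,-.024):
            cv2.polylines(f,[W([[-.028,-.046,z],[.028,-.046,z],[.028,.046,z],[-.028,.046,z]]).round().astype(int)],True,(0,255,0),1)
        o.append(f)
cv2.imwrite('pics/tilt.png',np.vstack([np.hstack(o[:3]),np.hstack(o[3:])]))
E
```

```text
TCP goal [ 0.4853 -0.251   0.3194]
t 5.0 [0.4968 0.0357 0.2621] [3.141e+00 3.000e-03 2.857e+00] w 0.020349365260329204 [ 0.9 -0.6 -2.6]
shift [-0.0696 -0.2784 -0.0573] turn [-0.2466 -0.1271  0.9543]
```

View pics/tilt.png

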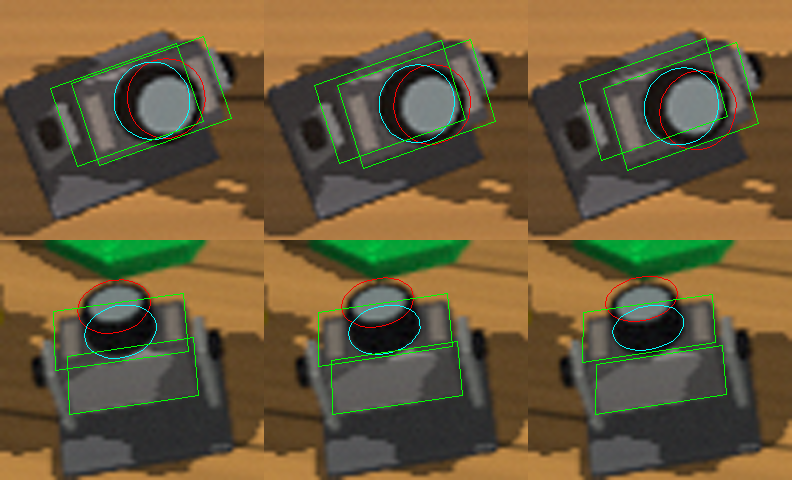

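The t=0.27 overlay (middle column) matches the body and barrel in both views. I'll do one numerical refinement on the edges, with the arm moving on first.

play_rows(
  targets=[
    [[-0.01, -0.03, -0.03, 0, 0, 0.05, -1], [-0.01, -0.06, -0.06, 0, 0, 0.2, -1], [-0.02, -0.1, -0.07, 0, 0, 0.35, -1], [-0.03, -0.14, -0.07, 0, 0, 0.5, -1], [-0.04, -0.18, -0.07, 0, 0, 0.65, -1], [-0.05, -0.22, -0.07, -0.05, -0.03, 0.8, -1], [-0.06, -0.25, -0.07, -0.12, -0.07, 0.9, -1], [-0.07, -0.27, -0.07, -0.19, -0.1, 0.95, -1], [-0.07, -0.278, -0.065, -0.247, -0.127, 0.954, -1], [-0.07, -0.278, -0.06, -0.247, -0.127, 0.954, -1]],
  ],
)

```text
clock: 6.35
tool_pos: [0.4847, -0.2511, 0.317]
eef_rot: [2.876, -0.003, 1.895]
wrist_force: [-0.8, -0.1, -2.2]
grip_width: 0.0196
finger_force: 35.0
```

```bash
cat > edge.py <<'E'
from h import *
from scipy.ndimage import map_coordinates
from scipy.optimize import differential_evolution
G={}
for n in('top','scene'):
    im=cv2.imread(f'pics/{n}1.png'); c=manip.camera(n); g=cv2.GaussianBlur(im,(0,0),.9).astype(float)
    G[n]=(c,np.sqrt(sum(cv2.Sobel(g[:,:,k],6,1,0)**2+cv2.Sobel(g[:,:,k],6,0,1)**2 for k in range(3))))
a=np.linspace(0,2*np.pi,80); seg=lambda p,q:np.linspace(p,q,40)
circ=lambda r,z:np.c_[r*np.cos(a),r*np.sin(a),a*0+z]
x,y,z=.028,.046,.024
head=dict(top=[circ(.025,.05),seg([-x,-y,z],[-x,y,z]),seg([-x,-y,z],[x,-y,z]),seg([-x,y,z],[x,y,z]),seg([x,-y,z],[x,y,z])],
 scene=[circ(.025,.05),seg([x,-y,z],[x,y,z]),seg([x,-y,-z],[x,y,-z]),seg([x,-y,z],[x,-y,-z]),seg([x,y,z],[x,y,-z]),circ(.025,.024)[np.abs(a)<1.4]])
F=[seg([p[0],p[1],.012],[q[0],q[1],.012]) for p,q in zip([[-.05,-.0625],[-.05,.0625],[.05,.0625],[.05,-.0625]],[[-.05,.0625],[.05,.0625],[.05,-.0625],[-.05,-.0625]])]
def cost(p,parts=False):
    Rz=Ro.from_euler('z',p[2]).as_matrix(); H=Rz@Ro.from_euler('y',-p[3]).as_matrix(); s=0
    for n,(c,g) in G.items():
        for i,P in enumerate(head[n]):
            uv=proj(c,P@H.T+[p[0],p[1],.075]); s+=(2 if i==0 else 1)*map_coordinates(np.minimum(g,250),uv.T[::-1],order=1).mean()
        for P in F:
            uv=proj(c,P@Rz.T+[p[0],p[1],0]); s+=.7*map_coordinates(np.minimum(g,250),uv.T[::-1],order=1).mean()
    return -s
r=differential_evolution(cost,[(.54,.56),(-.239,-.219),(.25,.4),(.08,.47)],seed=1,maxiter=80)
print(r.x,r.fun,'lens',np.array([r.x[0],r.x[1],.075])+Ro.from_euler('z',r.x[2]).apply([-.05*np.sin(r.x[3]),0,.05*np.cos(r.x[3])]))
for t in np.arange(.15,.42,.04):
    q=differential_evolution(lambda p:cost([*p,t]),[(.54,.56),(-.239,-.219),(.25,.4)],seed=1,maxiter=30); print(t.round(2),q.fun.round(1),q.x.round(4))
E
python3 edge.py; python3 pre.py .27 .1
```

```text
[ 0.55092827 -0.22484719  0.4         0.43642036] -3293.0474292205577 lens [ 0.53146174 -0.23307751  0.12031353]
0.15 -3119.0 [ 0.5471 -0.224   0.3541]
0.19 -3195.7 [ 0.5477 -0.2237  0.3523]
0.23 -3238.2 [ 0.5483 -0.2234  0.3529]
0.27 -3245.9 [ 0.5492 -0.2243  0.366 ]
0.31 -3248.4 [ 0.5497 -0.2254  0.3817]
0.35 -3253.4 [ 0.5499 -0.2255  0.3834]
0.39 -3275.6 [ 0.5496 -0.2253  0.3824]
TCP goal [ 0.5004 -0.2459  0.2616]
t 6.45 [ 0.4853 -0.2503  0.3173] [ 2.877 -0.003  1.897] w 0.01963140822851419 [ 0.   0.2 -3. ]
shift [-0.0009  0.0006  0.0579] turn [-0.0054 -0.0031 -0.0005]
```

```bash
python3 - <<'E'
import cv2,numpy as np
a=cv2.imread('pics/top1.png');b=cv2.imread('pics/scene1.png')
# origins (362,163) and (154,190), scale 8
f=lambda i,u,v:cv2.resize(i[v:v+42,u:u+50],(400,336),interpolation=cv2.INTER_LANCZOS4)
cv2.imwrite('pics/head.png',np.hstack([f(a,362,163),f(b,154,190)]))
E
```

```text
(no output)
```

View pics/head.png

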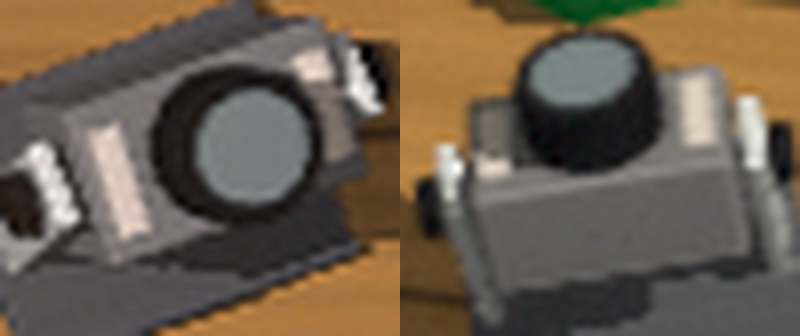

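```bash
cat > head.py <<'E'
from h import *
from scipy.optimize import least_squares
C={n:manip.camera(n) for n in('top','scene')}
x,y,z=.028,.046,.024
sc=[((x,-y,z),(73,197)),((x,y,z),(341,143)),((x,-y,-z),(83,290)),((x,y,-z),(348,253)),((-x,-y,z),(72,100)),((-x,y,z),(325,68))]
tp=[((-x,y,z),(110,262))]
obs=[('scene',p,np.array(q)/8+[154,190]-.44) for p,q in sc]+[('top',p,np.array(q)/8+[362,163]-.44) for p,q in tp]
obs+=[('top',(0,0,.05),np.array([393.68,180.89]))]*2+[('scene',(0,0,.05),np.array([176.13,198.55]))]*2
def res(p,yaw=None):
    yw=p[2] if yaw is None else yaw
    H=Ro.from_euler('z',yw).as_matrix()@Ro.from_euler('y',-p[3]).as_matrix()
    return np.concatenate([proj(C[n],H@np.array(P)+[p[0],p[1],.075])[0]-q for n,P,q in obs])
for yaw in (None,.326):
    r=least_squares(res,[.55,-.229,.326,.27],args=(yaw,),loss='soft_l1'); p=r.x; yw=p[2] if yaw is None else yaw
    print(p.round(4),r.cost,r.fun.round(1).reshape(-1,2).tolist(),'lens',np.array([p[0],p[1],.075])+Ro.from_euler('z',yw).apply([-.05*np.sin(p[3]),0,.05*np.cos(p[3])]))
    J=np.linalg.pinv(r.jac); print('sd',np.sqrt(np.diag(J@J.T)).round(4)*.7)
E
python3 head.py
```

```text
[ 0.5534 -0.2272  0.3253  0.3701] 5.33767803738729 [[-1.2, -0.1], [-1.4, 1.7], [0.9, 1.4], [0.4, 1.2], [-0.9, -0.1], [-0.2, -0.8], [0.1, 0.6], [-0.5, 0.2], [-0.5, 0.2], [0.2, -0.4], [0.2, -0.4]] lens [ 0.53622692 -0.23294798  0.12161455]
sd [0.00133 0.00077 0.01911 0.03612]
[ 0.5534 -0.2272  1.4114  0.3703] 5.337954979932631 [[-1.2, -0.1], [-1.4, 1.7], [0.9, 1.5], [0.4, 1.2], [-0.9, -0.1], [-0.2, -0.8], [0.1, 0.6], [-0.5, 0.2], [-0.5, 0.2], [0.2, -0.4], [0.2, -0.4]] lens [ 0.53622398 -0.23295158  0.12161075]
sd [0.00133 0.00077 0.      0.03563]
```

```bash
cat >> head.py <<'E'
print('--- offset s, optional foot')
foot=[('top',(-.05,.0625),(125,245)),('top',(.05,.0625),(73,117)),('top',(-.05,-.0625),(290,185)),('top',(.05,-.0625),(235,60)),('scene',(.05,-.0625),(125,265)),('scene',(.05,.0625),(300,238))]
# first corner order checked against onz: (73,117)->+x+y, (125,245)->-x+y
def res2(p,wf):
    Rz=Ro.from_euler('z',p[2]).as_matrix(); H=Rz@Ro.from_euler('y',-p[3]).as_matrix(); o=[]
    for n,P,q in obs: o.append(proj(C[n],H@(np.array(P)+[0,0,p[4] if P[2]!=.05 else 0])+[p[0],p[1],.075])[0]-q)
    for n,P,q in foot: o.append(wf*(proj(C[n],Rz@[*P,.012 if n=='top' else 0]+[p[0],p[1],0])[0]-np.array(q)/4-((335,148) if n=='top' else (131,176))+.37))
    return np.concatenate(o)
for wf in (0,1):
    r=least_squares(res2,[.55,-.229,.326,.27,0],args=(wf,),loss='soft_l1'); p=r.x
    print(p.round(4),r.cost,r.fun.round(1).reshape(-1,2).tolist(),'lens',np.array([p[0],p[1],.075])+Ro.from_euler('z',p[2]).apply([-.05*np.sin(p[3]),0,.05*np.cos(p[3])]))
    J=np.linalg.pinv(r.jac); print('sd',np.sqrt(np.diag(J@J.T)).round(4)*.7)
E
python3 head.py | sed -n '/---/,$p'
```

```text
--- offset s, optional foot
[ 0.5561 -0.226   0.3334  0.4265  0.0036] 4.781659887465714 [[-1.4, -0.9], [-1.5, 0.7], [0.8, 1.3], [0.3, 0.8], [-1.0, 0.0], [-0.3, -0.9], [0.2, 0.3], [-0.7, 0.2], [-0.7, 0.2], [0.3, -0.1], [0.3, -0.1], [-0.0, -0.0], [-0.0, -0.0], [-0.0, -0.0], [-0.0, -0.0], [0.0, 0.0], [0.0, 0.0]] lens [ 0.53658191 -0.23281398  0.12052005]
sd [0.00203 0.00105 0.0182  0.04655 0.00217]
[ 0.5507 -0.2283  0.3218  0.3089 -0.0011] 7.898779062179407 [[-1.2, 0.0], [-1.4, 2.0], [0.9, 0.9], [0.3, 0.8], [-1.0, -0.9], [-0.3, -1.5], [0.5, 1.1], [-0.3, 0.1], [-0.3, 0.1], [0.1, -0.6], [0.1, -0.6], [-0.2, 0.2], [-0.2, -0.8], [0.2, 0.5], [0.3, -0.9], [1.4, 0.1], [0.4, 0.5]] lens [ 0.53628381 -0.23307196  0.12263366]
sd [0.00091 0.00063 0.0105  0.02814 0.00175]
```

```bash
cat > barrel.py <<'E'
from h import *
from scipy.optimize import minimize
S=8; C={n:manip.camera(n) for n in('top','scene')}; org=dict(top=(378,168),scene=(162,190)); W,Hh=32,26; M={}; GL={}
vis=[]
for n,(u,v) in org.items():
    f=cv2.resize(cv2.imread(f'pics/{n}1.png')[v:v+Hh,u:u+W],None,fx=S,fy=S,interpolation=cv2.INTER_CUBIC).astype(int)
    g=f.max(2); 
    glass=((f[:,:,0]>f[:,:,2]+3)&(f[:,:,1]>70)).astype(np.uint8)
    m=((g<72)|(glass>0)).astype(np.uint8); m=cv2.morphologyEx(m,cv2.MORPH_OPEN,cv2.getStructuringElement(2,(45,45)))
    k,l=cv2.connectedComponents(m); c=(np.array([393.7,180.9] if n=='top' else [176.1,198.5])-[u,v]+.5)*S; i=l[int(c[1]),int(c[0])]
    M[n]=(l==i).astype(np.uint8); o=f.astype(np.uint8).copy(); cs,_=cv2.findContours(M[n],0,2); cv2.drawContours(o,cs,-1,(0,255,255),1); vis.append(o); print(n,M[n].sum()/S/S)
a=np.linspace(0,2*np.pi,60)
def ren(n,p,yaw):
    L=np.array(p[:3]); t,ln,r=p[3],p[4],p[5]
    H=Ro.from_euler('z',yaw).as_matrix()@Ro.from_euler('y',-t).as_matrix()
    P=np.vstack([np.c_[r*np.cos(a),r*np.sin(a),a*0+z] for z in(0,-ln)])@H.T+L
    m=np.zeros_like(M[n]); cv2.fillConvexPoly(m,cv2.convexHull(((proj(C[n],P)-org[n]+.5)*S*16).round().astype(np.int32)),1,shift=4); return m
def iou(n,p,yaw): A=ren(n,p,yaw);B=M[n]; return (A&B).sum()/(A|B).sum()
p0=np.array([.5365,-.233,.122,.3,.026,.025]); sc=np.array([.004,.004,.004,.1,.004,.001])
def run(t0,yaw,fixt=None,ns=('top','scene')):
    def cost(q):
        p=p0+q*sc; p[3]=fixt if fixt is not None else t0+q[3]*.1
        return -sum(iou(n,p,yaw) for n in ns)+.003*(q**2)[[2,4,5]].sum()
    r=minimize(cost,np.zeros(6),method='Nelder-Mead',options=dict(initial_simplex=np.vstack([np.zeros(6),np.eye(6)]),maxiter=900)); p=p0+r.x*sc; p[3]=fixt if fixt is not None else t0+r.x[3]*.1
    return r.fun,p
for t in (.2,.3,.4): f,p=run(t,.326); print('free',t,round(f,4),p.round(4))
for t in (.1,.15,.2,.25,.3,.35,.4,.45): f,q=run(t,.326,t); print(t,round(f,4),q.round(4))
for i,n in enumerate(org):
    cs,_=cv2.findContours(ren(n,p,.326),0,2); cv2.drawContours(vis[i],cs,-1,(0,0,255),1)
cv2.imwrite('pics/barrel.png',np.hstack(vis))
E
python3 barrel.py
```

```text
top 236.59375
scene 251.796875
free 0.2 -1.3803 [ 0.5286 -0.2398  0.1054  0.5313  0.0267  0.0246]
free 0.3 -1.3806 [ 0.5292 -0.2397  0.1052  0.5057  0.026   0.0248]
free 0.4 -1.3755 [ 0.5273 -0.2407  0.106   0.5997  0.0292  0.0244]
0.1 -1.3432 [ 0.5345 -0.2379  0.1023  0.1     0.017   0.0242]
0.15 -1.3523 [ 0.5342 -0.2378  0.1022  0.15    0.0168  0.0244]
0.2 -1.3609 [ 0.5337 -0.2376  0.1028  0.2     0.0175  0.0246]
0.25 -1.3636 [ 0.5332 -0.2384  0.103   0.25    0.0191  0.0247]
0.3 -1.3719 [ 0.5325 -0.2379  0.1035  0.3     0.0198  0.0247]
0.35 -1.3748 [ 0.5319 -0.238   0.1044  0.35    0.0213  0.0247]
0.4 -1.3772 [ 0.531  -0.2389  0.1042  0.4     0.0228  0.0246]
0.45 -1.3795 [ 0.5303 -0.239   0.1054  0.45    0.0243  0.0247]
```

View pics/barrel.png

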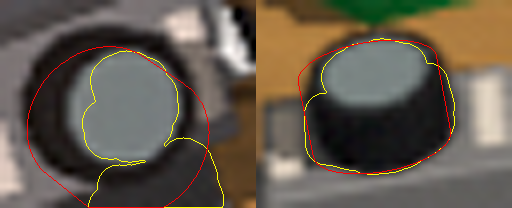

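```bash
python3 - <<'E'
from h import *
C={n:manip.camera(n) for n in('top','scene')}; org=dict(top=(378,168),scene=(162,190)); a=np.linspace(0,6.283,100)
L=np.array([.5368,-.2333,.1216])
for t in (.15,.2,.25,.3,.35,.4,.45):
    H=Ro.from_euler('z',.326).as_matrix()@Ro.from_euler('y',-t).as_matrix(); o=[]
    for n in org:
        f=[(proj(C[n],np.c_[.025*np.cos(a),.025*np.sin(a),a*0+z]@H.T+L)-org[n]+.5)*8 for z in(0,-.026)]
        o+=[n,'front',f[0].min(0).round(),f[0].max(0).round(),'base',f[1].min(0).round(),f[1].max(0).round()]
    print(t,*o)
E
```

```text
0.15 top front [48. 28.] [204. 186.] base [23. 37.] [175. 192.] scene front [45. 16.] [190. 126.] base [59. 64.] [201. 173.]
0.2 top front [49. 28.] [204. 187.] base [22. 33.] [173. 188.] scene front [45. 18.] [190. 124.] base [59. 69.] [202. 174.]
0.25 top front [49. 27.] [203. 187.] base [21. 29.] [171. 184.] scene front [45. 21.] [189. 121.] base [59. 74.] [202. 174.]
0.3 top front [50. 27.] [203. 186.] base [20. 26.] [170. 180.] scene front [45. 23.] [189. 119.] base [59. 79.] [202. 174.]
0.35 top front [50. 28.] [203. 186.] base [19. 22.] [168. 176.] scene front [45. 26.] [189. 116.] base [59. 84.] [202. 174.]
0.4 top front [50. 28.] [202. 185.] base [19. 18.] [167. 172.] scene front [45. 29.] [189. 113.] base [59. 89.] [202. 174.]
0.45 top front [51. 28.] [202. 185.] base [18. 15.] [165. 168.] scene front [45. 32.] [189. 110.] base [59. 93.] [202. 173.]
```

```bash
python3 - <<'E'
from h import *
C={n:manip.camera(n) for n in('top','scene')}; org=dict(top=(378,168),scene=(162,190)); cc=dict(top=(393.7,180.9),scene=(176.1,198.5)); a=np.linspace(0,6.283,100)[:-1]
for n,(u,v) in org.items():
    f=cv2.resize(cv2.imread(f'pics/{n}1.png')[v:v+26,u:u+32],None,fx=8,fy=8,interpolation=cv2.INTER_CUBIC).astype(int)
    for th in (70,80,90):
        # bluish (or neutral in blends) and brighter than half-way to the rim
        m=((f[:,:,1]>th)&(f[:,:,1]>f[:,:,2]+1)).astype(np.uint8); k,l=cv2.connectedComponents(m)
        c=((np.array(cc[n])-[u,v]+.5)*8).astype(int); m=(l==l[c[1],c[0]]).astype(np.uint8)
        m=cv2.morphologyEx(m,cv2.MORPH_OPEN,cv2.getStructuringElement(2,(25,25)))
        ct=max(cv2.findContours(m,0,1)[0],key=cv2.contourArea); e=cv2.fitEllipse(ct); print(n,th,np.round(e[0],1),np.round(e[1],1),'aspect',round(e[1][0]/e[1][1],3),'ang',round(e[2]),m.sum())
L=np.array([.5368,-.2333,.1216])
for t in (.15,.2,.25,.3,.35,.4,.45):
    H=Ro.from_euler('z',.326).as_matrix()@Ro.from_euler('y',-t).as_matrix(); o=[]
    for n in org:
        e=cv2.fitEllipse(((proj(C[n],np.c_[.018*np.cos(a),.018*np.sin(a),a*0]@H.T+L)-org[n]+.5)*8).astype(np.float32)); o+=[n,np.round(e[1],1),round(e[1][0]/e[1][1],3),round(e[2])]
    print(t,*o)
E
```

```text
top 70 [124.5 106.9] [109.7 114. ] aspect 0.962 ang 34 9965
top 80 [124.4 106.9] [108.9 113.5] aspect 0.96 ang 33 9855
top 90 [124.3 107. ] [107.3 112.1] aspect 0.957 ang 32 9594
scene 70 [118.   72.1] [ 68.  107.8] aspect 0.631 ang 79 5881
scene 80 [118.   71.8] [ 66.5 105.1] aspect 0.633 ang 79 5611
scene 90 [117.8  71.8] [ 64.5 102.3] aspect 0.63 ang 79 5293
0.15 top [112.2 114.4] 0.981 159 scene [ 77.4 105.4] 0.734 76
0.2 top [111.8 114.5] 0.976 4 scene [ 73.8 105.4] 0.7 77
0.25 top [110.8 114.9] 0.964 17 scene [ 70.1 105.4] 0.665 77
0.3 top [109.4 115.4] 0.948 24 scene [ 66.2 105.4] 0.628 78
0.35 top [107.9 115.9] 0.931 29 scene [ 62.2 105.5] 0.589 78
0.4 top [106.1 116.3] 0.912 33 scene [ 57.9 105.5] 0.549 78
0.45 top [104.1 116.7] 0.893 36 scene [ 53.6 105.5] 0.508 79
```

The scene's glass ellipse has an aspect of 0.631, which gives a tilt of about 0.295. The top view's 0.96 gives about 0.27 and is consistent with that. I'll use 0.295.

```bash
sed -i 's/L=np.array(.*122\])/L=np.array([.537,-.2325,.122])/' pre.py; grep -c 2325 pre.py; python3 pre.py .295 .1
```

```text
1
TCP goal [ 0.4971 -0.246   0.2605]
t 6.95 [ 0.4858 -0.2506  0.3187] [ 2.874e+00 -1.000e-03  1.897e+00] w 0.01983506345417241 [-0.2  0.2 -3. ]
shift [ 0.0007 -0.0036  0.0593] turn [-0.0278 -0.0013  0.0002]
```

play_rows(
  targets=[
    [[0, -0.001, 0.008, -0.01, 0, 0, -1], [0.001, -0.002, 0.02, -0.02, 0, 0, -1], [0.001, -0.003, 0.034, -0.028, -0.001, 0, -1], [0.001, -0.004, 0.046, -0.028, -0.001, 0, -1], [0.001, -0.004, 0.055, -0.028, -0.001, 0, -1], [0.001, -0.004, 0.059, -0.028, -0.001, 0, -1], [0.001, -0.004, 0.059, -0.028, -0.001, 0, -1], [0.001, -0.004, 0.059, -0.028, -0.001, 0, -1]],
  ],
)

```text
clock: 7.95
tool_pos: [0.4966, -0.2461, 0.2611]
eef_rot: [2.846, 0.0, 1.897]
wrist_force: [0.2, -0.2, -2.8]
grip_width: 0.0199
finger_force: 35.0
```

```bash
python3 pre.py .295 .1; python3 - <<'E'
from h import *
o=[]
s=manip.sense(); R=rot(s['eef_rot']); p=s['tool_pos']
O=np.array([[50,-16],[50,16],[36,30],[-36,30],[-50,16],[-50,-16],[-36,-30],[36,-30]])/1e3
for n in ('top','scene'):
    c=manip.camera(n); v,u=(180,385) if n=='top' else (195,185)
    f=cv2.resize(c['frame'][v-45:v+45,u-50:u+50,::-1],(400,360),interpolation=cv2.INTER_CUBIC)
    for z in(.0448,.0308):
        q=(proj(c,np.c_[O,np.full(8,z)]@R.T+p)-[u-50,v-45]+.5)*4; cv2.polylines(f,[q.round().astype(int)],True,(0,0,255),1)
    o.append(f)
cv2.imwrite('pics/final.png',np.hstack(o))
E
```

```text
TCP goal [ 0.4971 -0.246   0.2605]
t 7.95 [ 0.4966 -0.2461  0.2611] [2.846 0.    1.897] w 0.019860908776373313 [ 0.2 -0.2 -2.8]
shift [-0.0001  0.0003  0.0007] turn [0.0006 0.0002 0.    ]
```

View pics/final.png

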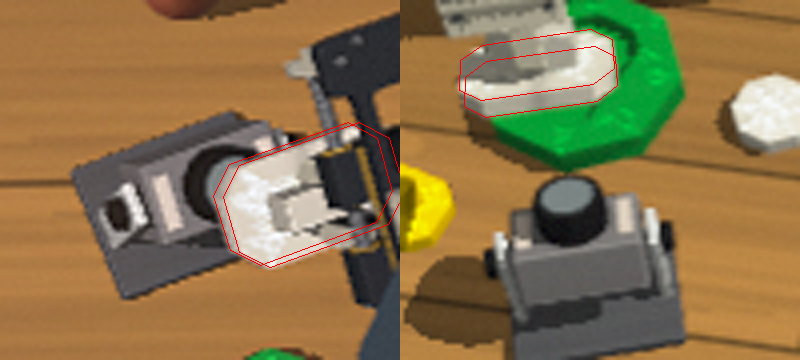

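The held panel (left picture around (310,195), right around (538,75)) coincides with the predicted outline in both views, so it hasn't slipped. It's clear of the camera. I'll settle briefly and hand in.

play_rows(
  targets=[
    [[0, 0, 0, 0, 0, 0, -1], [0, 0, 0, 0, 0, 0, -1], [0, 0, 0, 0, 0, 0, -1], [0, 0, 0, 0, 0, 0, -1]],
  ],
)

```text
clock: 8.55
tool_pos: [0.4965, -0.246, 0.2607]
eef_rot: [2.846, -0.0, 1.897]
wrist_force: [-0.0, -0.6, -3.9]
grip_width: 0.0196
finger_force: 35.0
```

```bash
python3 pre.py .295 .1; python3 -c "
from cell import manip
print(manip.close_job())"
```

```text
TCP goal [ 0.4971 -0.246   0.2605]
t 8.55 [ 0.4965 -0.246   0.2607] [ 2.846 -0.     1.897] w 0.019560195746168248 [-0.  -0.6 -3.9]
shift [-0.0002  0.0005  0.0003] turn [ 0.0002 -0.0003 -0.0001]
the job is handed in; nothing more can be done
None
```

The panel is held still, face down, within 1 mm of the pose I worked out 100 mm in front of the lens, and the job is handed in at 8.55 s; the camera's lean is the least certain figure (0.295 rad used, other estimates 0.27 to 0.43), and no verdict came back.

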